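Clip the lid of the long dish shut

ROBOT

A 6-joint arm with a two-finger parallel gripper is mounted at the origin on a cart in front of the work surface, level with it; the furniture and walls round the work are solid. World frame = base frame: x ahead of the robot, y to its left, z up, the work surface at z = 0. Lengths are in m, angles in rad, forces in N, time in s.
With the tool pointing down it reaches from about 0.25 to 0.725 m from the base axis. Payload 9.7 kg.
Tool frame: the origin (TCP) lies midway between the tips of the shut fingers; the grasp point (between the pads) lies 19 mm behind it; z points along the fingers, y is the direction in which the jaws open and shut (so a half turn about z gives the same grasp; the last joint's range is limited). The gripper opens to 85 mm and grips with 20 to 120 N. Pads are 22 mm wide; open, the fingers measure 114 mm over their backs; the gripper's body (76 mm by 85 mm) begins 54 mm behind the grasp point. The pads swing forward as they close: fully open they stand 13 mm farther back than shut.
Start: joints at [-1.148, 0.087, 0.176, 1.66, 0, 1.571], TCP at [0.226, -0.502, 0.231] pointing down, gripper open.
Joint ranges: [-3.13, 3.13], [-0.85, 1.81], [-1.15, 1.24], [-2.2, 2.28], [-1.44, 1.52], [-3.14, 3.14]. Speed limits (rad/s): [2.22, 2.22, 2.57, 3.14, 3.14, 3.14].

INTERFACE

Orientations are given as a 3x3 rotation matrix whose columns are the frame's x, y, z axes.
In Python, from cell import state, vision, env gives the robot as it stands. The module is installed in compiled form; this text tells all that it offers.
- The arm moves only by the shell command python3 -m inch 'ROWS' [FORCE]. ROWS is JSON, a list of rows, each an object with "gripper": the finger opening in mm, from 0 to 85.4; "travel": the shift along the tool's x, y, z in mm, a list of three; "twist": the turn, a rotation vector about the tool's x, y, z in rad, a list of three. In form: [{"gripper": gripper, "travel": [dx, dy, dz], "twist": [ax, ay, az]}, ...]. A call has 1 to 5 rows; each row is the pose to reach, as a shift and turn from the pose commanded when the call began, along the tool's axes at that moment; what a row does not reach only later rows make up. A row lasts 1/10 s, in which the tool goes at most 50 mm and 8.59 degrees, less where a joint would pass 70% of its speed; a pose out of reach is approached as far as the arm can. A call with a gripper value outside its range is refused whole. The fingers move at their own pace and stop on an object; FORCE is the grip in N (left out, the last holds). Time passes only in rows, so rows that repeat a pose let the fingers close. It gives the time, the measured TCP pose, the force and the opening at its end, in the units of the state.
- state(): the state, without advancing time (a new reading comes with each control period).
- vision.camera(name): name is "side" or "top"; returns a dict with "img" (480x640x3 uint8, blue, green, red), "mtx" (3x3 intrinsics, pixels), "world_to_cam" (4x4, takes a point from world to camera coordinates). Camera axes: x right, y up, looking along -z (the intrinsics and any distortion apply to the point x, -y, -z); pixel columns grow to the right and rows downward; lengths in m; the calibration is good to about 2 mm. A picture is of the moment at which its call begins. There is no depth.
- env.job_done(): hands the job in, once; it reports no verdict.
Trained networks look in a picture, given as the dict that the camera call returned (one of the last four; its "shot" number tells which), for a name from the list of things; names that differ only in an ending like _2 or _b are one class to them, and where a whole thing is asked for, a point or a joint stands for the part that bears it (a point fixed in the world has none). Each returns a list of dicts, best first, with "confidence" (0 to 1); they miss things now and then, are a little off and sometimes report something else, mostly with a low value. They report only what shows in the picture. A call takes as long as a camera call.
- vision.recognise(picture, target): "position" ([column, row] in pixels, amid what is visible of it).
- vision.pinpoint(picture, target): "position" ([column, row] in pixels: a listed point, or the origin of a listed thing).
The state is a dict: "time": time; "joint_positions": joint angles; "qvel": joint speeds; "joint_efforts": joint torques, N m; "ee_pos": TCP position; "orientation": TCP orientation; "ft_force": force on the tool from outside, world axes, zero at the start; "torque": the same for the moment, N m; "finger_gap": opening from 0.0 (shut) to 1.0 (fully open).
Only numpy, scipy, OpenCV 4.12 (cv2) and the standard library are available. Lean on these libraries where they do the work, as an engineer would, in place of code of your own. Each camera call takes 0.05 s, during which the arm holds its last target.

TASK

The long dish is packed and its lid is on: fold down both of its end clips until each hangs flat against the end of the dish. Leave the dish where it stands, and leave the clip of the small square tub up, since that one is still to be filled.

Things in the scene. Friction and masses are not known exactly. Their poses are not given: they have to be found in the camera images.
- long_dish: Loose long dish, white stoneware, grey lid, about 0.9 kg: 110 mm along its x, 170 along its y, 90 high to the lid's top. Origin: centre of underside, z up; y points to the robot's left within 20 degrees. A clip at each end: hinge lines run along x at y = +92 and -92 mm, 84 mm above the worktop. A sideways push over about 4 N may slide it.
- clip_left (a joint): Clip at the dish's +y end: grey flap 50 mm wide, 4 thick, 42 long from the hinge to a lip of 3 mm radius. rad: 0 = hanging upright at the dish's end (outer face 95 mm from the dish's centre, lip 39 mm above the worktop); 1.57 = level, straight out; more = up and out (stop 2.2). Starts 1.5 to 2.1. Light friction (1 N at the lip), no spring, no snap: it stays where left.
- clip_right (a joint): The same clip at the dish's -y end (the robot's right), same sizes and same meaning of the angle. Lift only a little between clips (fingertips at 130 mm clear both clips): a wall cabinet hangs 460 mm above the worktop from about x = 0.55 m on, for y below 0.28 m, and a raised wrist can hit it.
- tub_clip (a joint): Single clip, 34 mm long, of the small square tub (100 x 100 mm, 70 high, same white and grey materials), which stands left or right of the long dish, at least 270 mm from centre to centre along y. The clip is on the side facing the robot. rad: 0 = folded down, 1.57 = straight out. Starts 1.6 to 2.1 and must stay up.

How it is judged:
At the end, for the whole second after the job is handed in: Both clips of the long dish are folded down to within 0.22 rad (12 degrees) of fully down; the dish is at rest, upright (within 0.1 rad) and within 40 mm of where it stood; the tub's clip is still up (above 1.2 rad) (value of joint each of clip_left, clip_right below 0.22 rad and value of joint tub_clip above 1.2 rad and angle between long_dish's own z axis and vertical below 0.1 rad and distance of long_dish from where it was at the start of the episode below 0.04 m and linear speed of long_dish below 0.02 m/s); the robot touches nothing.
It fails at once if the square tub's clip is folded down (value of joint tub_clip below 1.2 rad).
It fails at once if the long dish is shoved more than 60 mm (distance of long_dish from where it was at the start of the episode above 0.06 m).
It also fails if it takes over 38 s, if anything falls off the work surface, if the arm or the gripper's body presses on something with over 40 N, if the wrist force passes 120 N, or if a joint passes its speed limit or range.

## Working session

There is one attempt and no reset: what is moved stays moved. The work goes in short steps, Python scripts to look and compute and a shell command to move; the robot and the scene stay as the last step left them, time stands still between calls to the robot, and variables do not carry over. Pictures are saved under pics/ and viewed, and the job is handed in when it is done.

```bash
mkdir -p pics; python3 - <<'E'
from cell import state, vision, env
import cv2,numpy as np
s=state(); print(s['time'],s['ee_pos'],np.round(s['orientation'],3).tolist(),s['finger_gap'])
for n in ['side','top']:
    c=vision.camera(n); cv2.imwrite(f'pics/{n}0.png',c['img'])
    print(n,c['mtx'].tolist(),np.round(c['world_to_cam'],4).tolist())
    for t in ['long_dish','clip_left','clip_right','tub_clip']:
        for f in ['recognise','pinpoint']:
            print(t,f,[(np.round(r['position']).tolist(),round(r['confidence'],2)) for r in getattr(vision,f)(c,t)])
print(state()['time'])
E
```

```text
0.0 [ 0.22556504 -0.50135414  0.23057299] [[0.912, 0.41, -0.001], [0.41, -0.912, 0.001], [-0.0, -0.001, -1.0]] 0.9994013575596502
side [[470.964424395613, 0.0, 327.93388595921493], [0.0, 470.964424395613, 239.33110468356912], [0.0, 0.0, 1.0]] [[-0.8481, -0.5296, 0.0188, 0.4419], [0.355, -0.5414, 0.7622, -0.1878], [-0.3934, 0.6531, 0.6471, -0.9551], [0.0, 0.0, 0.0, 1.0]]
long_dish recognise [([267.0, 309.0], 0.93)]
long_dish pinpoint [([270.0, 326.0], 0.61)]
clip_left recognise [([234.0, 338.0], 0.92)]Traceback (most recent call last):
  File "<stdin>", line 9, in <module>
ValueError: it knows: long_dish
```

```bash
python3 - <<'E'
from cell import state, vision, env
import cv2,numpy as np
for n in ['side','top']:
    c=vision.camera(n); cv2.imwrite(f'pics/{n}1.png',c['img'])
    print(n,c['mtx'].tolist(),np.round(c['world_to_cam'],4).tolist())
    for t in ['clip_left','clip_right','tub_clip']:
        print(t,[(np.round(r['position']).tolist(),round(r['confidence'],2)) for r in vision.recognise(c,t)])
    print('P',[(np.round(r['position'],1).tolist(),round(r['confidence'],2)) for r in vision.pinpoint(c,'long_dish')])
print(state()['time'])
E
```

```text
side [[470.964424395613, 0.0, 327.93388595921493], [0.0, 470.964424395613, 239.33110468356912], [0.0, 0.0, 1.0]] [[-0.8481, -0.5296, 0.0188, 0.4419], [0.355, -0.5414, 0.7622, -0.1878], [-0.3934, 0.6531, 0.6471, -0.9551], [0.0, 0.0, 0.0, 1.0]]
clip_left [([232.0, 338.0], 0.85)]
clip_right [([300.0, 261.0], 0.89)]
tub_clip [([377.0, 221.0], 0.55)]
P [([271.5, 325.6], 0.82)]
top [[494.67849971733546, 0.0, 314.5092193223967], [0.0, 494.67849971733546, 236.00637883144262], [0.0, 0.0, 1.0]] [[-0.0042, -1.0, -0.0064, 0.1144], [0.9959, -0.0048, 0.0898, -0.4774], [-0.0899, -0.006, 0.9959, -1.0846], [0.0, 0.0, 0.0, 1.0]]
clip_left [([180.0, 242.0], 0.6)]
clip_right [([285.0, 235.0], 0.62)]
tub_clip [([395.0, 260.0], 0.91)]
P [([236.2, 239.7], 0.82)]
0.7
```

View pics/side1.png

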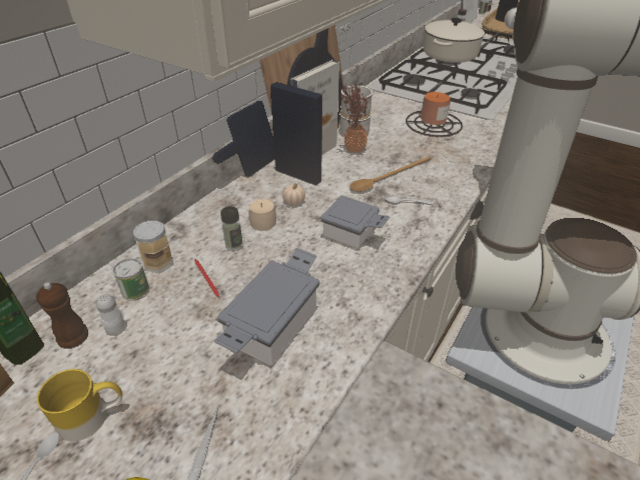

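View pics/top1.png

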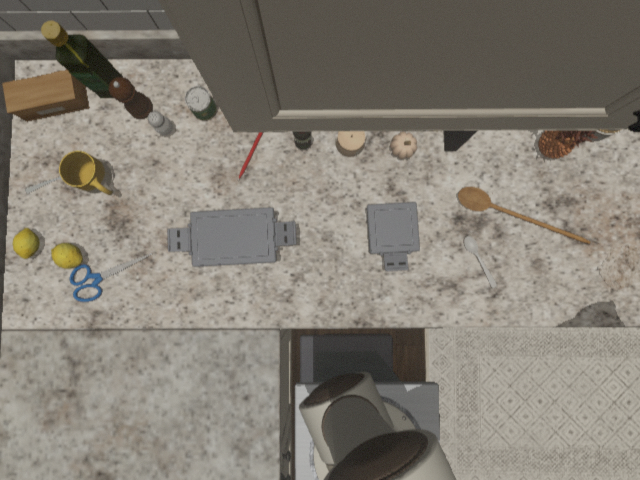

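```bash
cat > h.py <<'E'
import numpy as np
def ray(c,px):
    K=np.array(c['mtx']);T=np.array(c['world_to_cam']);R=T[:3,:3];t=T[:3,3]
    d=np.array([(px[0]-K[0,2])/K[0,0],-(px[1]-K[1,2])/K[1,1],-1.]);o=-R.T@t
    return o,R.T@d
def at_z(c,px,z):
    o,d=ray(c,px);return o+d*(z-o[2])/d[2]
def proj(c,p):
    K=np.array(c['mtx']);T=np.array(c['world_to_cam']);q=T[:3,:3]@np.asarray(p)+T[:3,3]
    return np.array([K[0,0]*q[0]/-q[2]+K[0,2],-K[1,1]*q[1]/-q[2]+K[1,2]])
E
python3 - <<'E'
from cell import state, vision
import cv2,numpy as np
from h import *
c=vision.camera('top');s=vision.camera('side')
print(at_z(c,[236.2,239.7],0),at_z(s,[271.5,325.6],0))
im=c['img'].astype(int);
m=((abs(im[:,:,0]-im[:,:,2])<22)&(im.sum(2)>200)&(im.sum(2)<390)).astype(np.uint8)
m[:190]=0;m[285:]=0;m[:,:150]=0;m[:,320:]=0
m2=cv2.morphologyEx(m,cv2.MORPH_OPEN,np.ones((35,35),np.uint8))
cs,_=cv2.findContours(m2,cv2.RETR_EXTERNAL,cv2.CHAIN_APPROX_NONE)
for k in cs: print(cv2.contourArea(k),cv2.minAreaRect(k))
m3=cv2.morphologyEx(m,cv2.MORPH_OPEN,np.ones((7,7),np.uint8))
cs,_=cv2.findContours(m3,cv2.RETR_EXTERNAL,cv2.CHAIN_APPROX_NONE)
for k in cs: print(cv2.boundingRect(k))
def save(c,n,x0,x1,y0,y1,f): cv2.imwrite('pics/'+n,cv2.resize(c['img'][y0:y1,x0:x1],None,fx=f,fy=f,interpolation=cv2.INTER_CUBIC))
save(c,'topz.png',150,310,190,290,5); save(s,'sidez.png',200,360,230,350,5)
E
```

```text
[0.47231343 0.29107367 0.        ] [0.47602911 0.28811575 0.        ]
2514.5 ((232.0, 235.5), (39.0, 66.0), 90.0)
(167, 208, 133, 59)
```

View pics/topz.png

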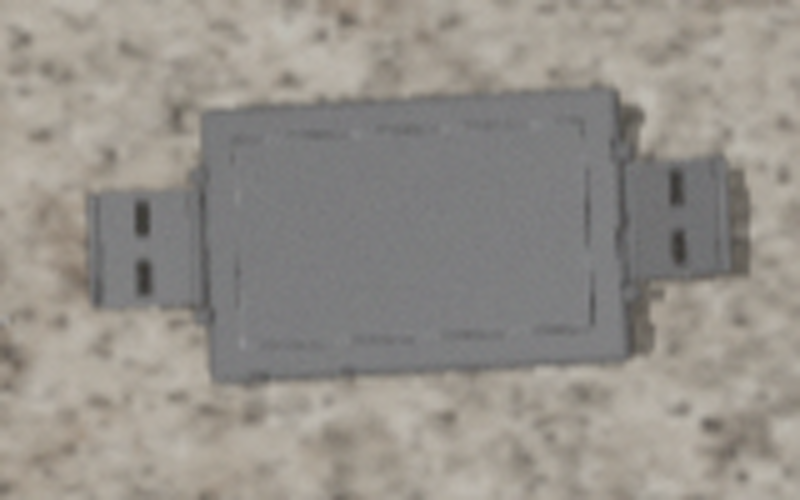

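View pics/sidez.png

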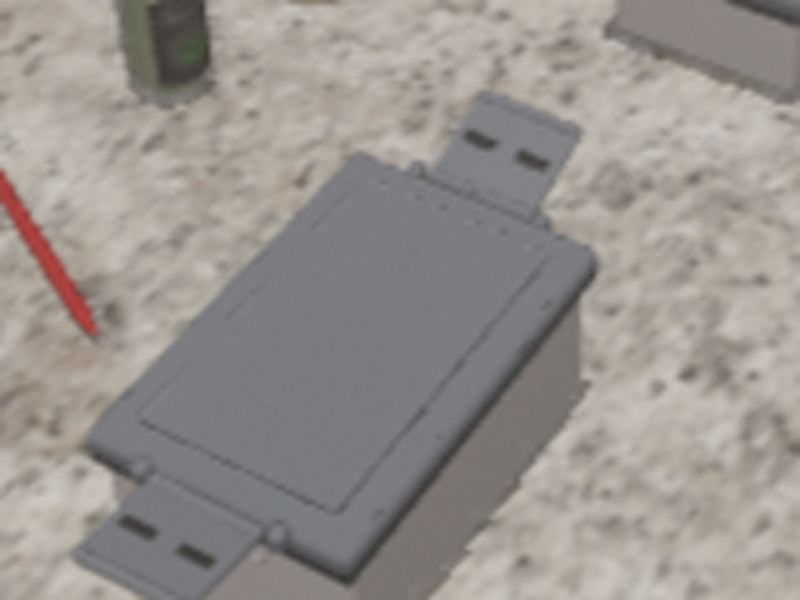

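The top view shows the lid with corners at about (190,212), (273,208), (276,261) and (192,266). Both clips stick roughly straight out. The tub is at (395,230), with its clip at (395,260).

```bash
python3 - <<'E'
from cell import state, vision
import numpy as np
from scipy.optimize import brentq
from h import *
c=vision.camera('top');s=vision.camera('side')
P=np.array([at_z(c,[150+u/5,190+v/5],0.088) for u,v in [(202,112),(616,89),(629,357),(212,382)]])
print(P)
ctr=P.mean(0); ya=(P[0]+P[3]-P[1]-P[2])[:2]; ya/=np.linalg.norm(ya); print('ctr',ctr,'ya',ya,'yaw',np.degrees(np.arctan2(-ya[0],ya[1])))
xa=np.array([ya[1],-ya[0]])
S=np.array([at_z(s,[200+u/5,230+v/5],0.088) for u,v in [(362,155),(595,262),(350,580),(90,445)]]);print('side ctr',S.mean(0),S)
for n,sg,(u,v) in [('L',1,(93,250)),('R',-1,(728,215))]:
    for a in np.arange(1.3,2.21,.1):
        r=.092+.042*np.sin(a); p=np.r_[ctr[:2]+sg*r*ya,.084-.042*np.cos(a)]
        print(n,round(a,1),proj(c,p).round(1),np.round(proj(s,p),1), 'obs',150+u/5,190+v/5)
E
```

```text
[[0.52336538 0.3741014  0.088     ]
 [0.53228471 0.19891385 0.088     ]
 [0.41898241 0.19309174 0.088     ]
 [0.4092932  0.36780988 0.088     ]]
ctr [0.47098142 0.28347922 0.088     ] ya [-0.05310654  0.99858885] yaw 3.044212793729902
side ctr [0.46649411 0.29382463 0.088     ] [[0.52916053 0.20655115 0.088     ]
 [0.41524348 0.20589114 0.088     ]
 [0.40323675 0.37977675 0.088     ]
 [0.51833567 0.38307947 0.088     ]]
L 1.3 [172.2 241.1] [230.  350.2] obs 168.6 240.0
L 1.4 [171.2 240.9] [229.4 349.1] obs 168.6 240.0
L 1.5 [170.4 240.8] [228.9 347.8] obs 168.6 240.0
L 1.6 [169.8 240.6] [228.6 346.4] obs 168.6 240.0
L 1.7 [169.4 240.5] [228.4 344.7] obs 168.6 240.0
L 1.8 [169.1 240.3] [228.4 342.9] obs 168.6 240.0
L 1.9 [169.1 240.1] [228.6 341. ] obs 168.6 240.0
L 2.0 [169.3 239.9] [228.9 338.9] obs 168.6 240.0
L 2.1 [169.7 239.7] [229.3 336.7] obs 168.6 240.0
L 2.2 [170.3 239.5] [229.9 334.5] obs 168.6 240.0
R 1.3 [296.1 233.9] [308.  260.3] obs 295.6 233.0
R 1.4 [296.4 233.7] [308.2 258.7] obs 295.6 233.0
R 1.5 [296.6 233.5] [308.3 257.1] obs 295.6 233.0
R 1.6 [296.6 233.3] [308.3 255.6] obs 295.6 233.0
R 1.7 [296.3 233.1] [308.3 254.2] obs 295.6 233.0
R 1.8 [295.9 233. ] [308.1 252.9] obs 295.6 233.0
R 1.9 [295.2 232.8] [307.8 251.8] obs 295.6 233.0
R 2.0 [294.4 232.7] [307.4 250.8] obs 295.6 233.0
R 2.1 [293.4 232.6] [306.9 250. ] obs 295.6 233.0
R 2.2 [292.2 232.5] [306.3 249.4] obs 295.6 233.0
```

```bash
python3 -m inch '[{"gripper":0,"travel":[34,-34,4],"twist":[0,0,0]},{"gripper":0,"travel":[68,-68,8],"twist":[0,0,0]},{"gripper":0,"travel":[102,-102,12],"twist":[0,0,0]},{"gripper":0,"travel":[136,-136,16],"twist":[0,0,0]},{"gripper":0,"travel":[170,-170,20],"twist":[0,0,0]}]' 20
```

```text
time: 1.4
ee_pos: [0.3111, -0.2751, 0.2112]
orientation: [[0.912, 0.41, 0.001], [0.41, -0.912, -0.0], [0.0, 0.001, -1.0]]
ft_force: [0.5, 0.4, 0.3]
finger_gap: 0.147
```

```bash
python3 -m inch '[{"gripper":0,"travel":[34,-34,5],"twist":[0,0,0]},{"gripper":0,"travel":[68,-68,10],"twist":[0,0,0]},{"gripper":0,"travel":[102,-102,15],"twist":[0,0,0]},{"gripper":0,"travel":[136,-136,20],"twist":[0,0,0]},{"gripper":0,"travel":[170,-170,25],"twist":[0,0,0]}]'
```

```text
time: 1.9
ee_pos: [0.3965, -0.05, 0.1864]
orientation: [[0.912, 0.41, 0.001], [0.41, -0.912, -0.0], [0.001, 0.001, -1.0]]
ft_force: [1.2, -0.5, -0.9]
finger_gap: 0.002
```

```bash
python3 -m inch '[{"gripper":0,"travel":[34,-34,2],"twist":[0,0,0.1]},{"gripper":0,"travel":[68,-68,10],"twist":[0,0,0.2]},{"gripper":0,"travel":[102,-102,18],"twist":[0,0,0.3]},{"gripper":0,"travel":[136,-136,27],"twist":[0,0,0.37]},{"gripper":0,"travel":[160,-162,36],"twist":[0,0,0.37]}]'; python3 - <<'E'
from cell import state, vision
import cv2
for n in ['top','side']:
    c=vision.camera(n);cv2.imwrite(f'pics/{n}2.png',c['img'])
print(state()['ee_pos'],state()['joint_positions'],state()['ft_force'])
E
```

```text
time: 2.4
ee_pos: [0.4781, 0.0678, 0.1548]
orientation: [[0.993, 0.119, -0.006], [0.12, -0.992, 0.036], [-0.002, -0.037, -0.999]]
ft_force: [-0.9, -0.1, 0.4]
finger_gap: -0.0
[0.47754381 0.06679957 0.15441153] [ 0.11774214 -0.08732848 -0.14713485  1.51403261  0.03593709  3.1409459 ] [-0.12494501 -0.35801262  0.61488833]
```

View pics/top2.png

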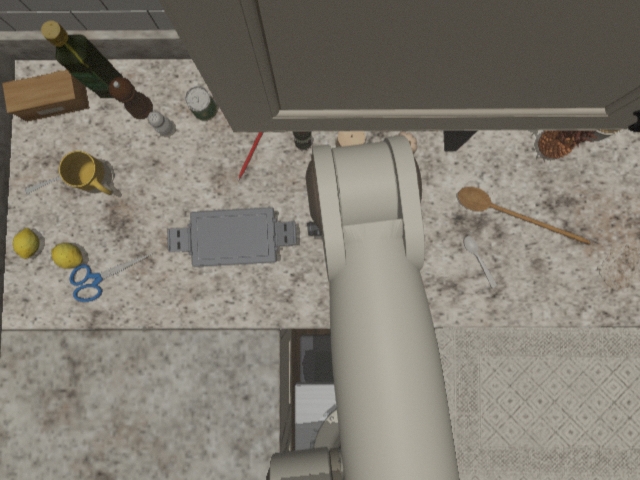

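View pics/side2.png

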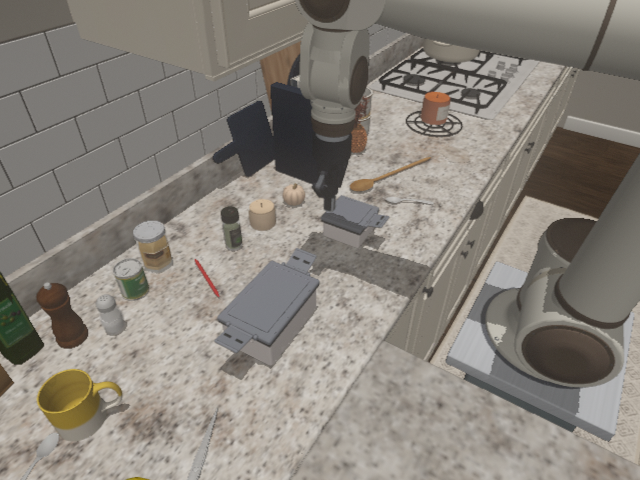

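```bash
python3 -m inch '[{"gripper":0,"travel":[0,0,0],"twist":[0,0,-0.14]},{"gripper":0,"travel":[0,0,0],"twist":[0,0,-0.28]},{"gripper":0,"travel":[0,0,0],"twist":[0,0,-0.42]},{"gripper":0,"travel":[0,0,0],"twist":[0,0,-0.56]},{"gripper":0,"travel":[0,0,0],"twist":[0,0,-0.7]}]'
```

```text
time: 3.0
ee_pos: [0.4768, 0.0663, 0.1562]
orientation: [[0.68, 0.733, -0.005], [0.733, -0.679, 0.036], [0.023, -0.028, -0.999]]
ft_force: [0.4, 0.5, 0.1]
finger_gap: 0.003
```

```bash
python3 -m inch '[{"gripper":0,"travel":[0,0,0],"twist":[0,0,-0.14]},{"gripper":0,"travel":[0,0,0],"twist":[0,0,-0.28]},{"gripper":0,"travel":[0,0,0],"twist":[0,0,-0.42]},{"gripper":0,"travel":[0,0,0],"twist":[0,0,-0.56]},{"gripper":0,"travel":[0,0,0],"twist":[0,0,-0.7]}]'
```

```text
time: 3.5
ee_pos: [0.4768, 0.0663, 0.1563]
orientation: [[0.048, 0.999, -0.005], [0.998, -0.047, 0.036], [0.035, -0.006, -0.999]]
ft_force: [0.7, 0.2, 0.6]
finger_gap: 0.002
```

```bash
python3 -m inch '[{"gripper":0,"travel":[40,-2,8],"twist":[0,-0.035,-0.1]},{"gripper":0,"travel":[80,-4,16],"twist":[0,-0.035,-0.1]},{"gripper":0,"travel":[97,-5,22],"twist":[0,-0.035,-0.1]},{"gripper":0,"travel":[97,-5,22],"twist":[0,-0.035,-0.1]}]'; python3 - <<'E'
from cell import state, vision
import cv2
for n in ['top','side']:
    c=vision.camera(n);i=c['img'][170:320,140:340] if n=='top' else c['img'][200:350,200:400];cv2.imwrite(f'pics/{n}3.png',cv2.resize(i,None,fx=4,fy=4))
s=state();print(s['ee_pos'],s['orientation'].round(3) if hasattr(s['orientation'],'round') else s['orientation'],s['joint_positions'],s['ft_force'])
E
```

```text
time: 3.9
ee_pos: [0.4764, 0.1659, 0.1368]
orientation: [[-0.05, 0.999, -0.006], [0.999, 0.05, 0.001], [0.001, -0.006, -1.0]]
ft_force: [0.7, -1.6, 0.4]
finger_gap: -0.002
[0.47694198 0.16429917 0.13757017] [[-0.048  0.999 -0.005]
 [ 0.999  0.048  0.001]
 [ 0.001 -0.005 -1.   ]] [ 0.33038662 -0.03188328 -0.12639737  1.4810619   0.00241833  1.85289566] [0.52291547 0.21699573 0.12326821]
```

View pics/top3.png

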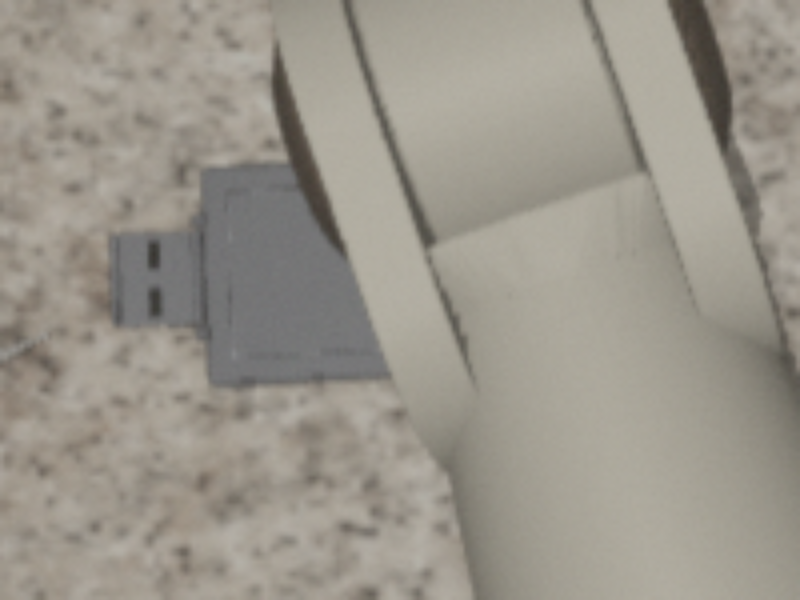

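View pics/side3.png

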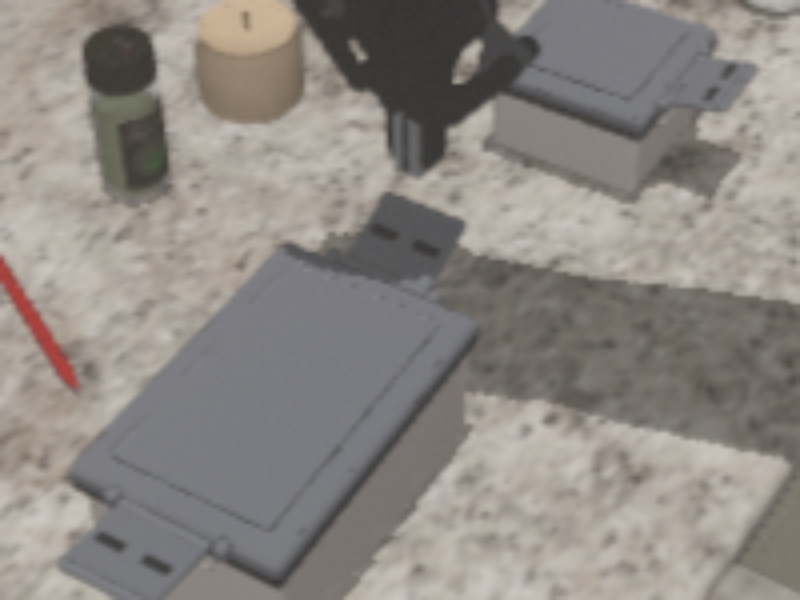

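```bash
python3 -m inch '[{"gripper":0,"travel":[0,0,20],"twist":[0,0,0]},{"gripper":0,"travel":[0,0,35],"twist":[0,0,0]},{"gripper":0,"travel":[0,0,45],"twist":[0,0,0]},{"gripper":0,"travel":[0,0,55],"twist":[0,0,0]}]'
```

```text
time: 4.4
ee_pos: [0.4769, 0.1643, 0.0816]
orientation: [[-0.047, 0.999, -0.006], [0.999, 0.047, 0.001], [0.001, -0.005, -1.0]]
ft_force: [-0.3, -0.9, 2.1]
finger_gap: -0.006
```

```bash
python3 -m inch '[{"gripper":0,"travel":[0,0,8],"twist":[0,0,0]},{"gripper":0,"travel":[0,0,16],"twist":[0,0,0]},{"gripper":0,"travel":[0,0,24],"twist":[0,0,0]},{"gripper":0,"travel":[0,0,30],"twist":[0,0,0]},{"gripper":0,"travel":[0,0,30],"twist":[0,0,0]}]'
```

```text
time: 4.9
ee_pos: [0.4763, 0.165, 0.051]
orientation: [[-0.048, 0.999, -0.007], [0.999, 0.048, 0.001], [0.001, -0.007, -1.0]]
ft_force: [-0.9, 0.1, -0.2]
finger_gap: 0.0
```

```bash
python3 -m inch '[{"gripper":0,"travel":[3,0,2],"twist":[0,0,0]},{"gripper":0,"travel":[6,0,2],"twist":[0,0,0]},{"gripper":0,"travel":[9,0,2],"twist":[0,0,0]},{"gripper":0,"travel":[9,0,2],"twist":[0,0,0]}]'; python3 - <<'E'
from cell import state, vision
import cv2
for n in ['side']:
    c=vision.camera(n);i=c['img'][200:350,200:400];cv2.imwrite(f'pics/{n}4.png',cv2.resize(i,None,fx=4,fy=4))
for k in range(2): vision.camera('side'); print(state()['ft_force'])
E
```

```text
time: 5.3
ee_pos: [0.4764, 0.1746, 0.0502]
orientation: [[-0.049, 0.999, -0.005], [0.999, 0.049, 0.002], [0.002, -0.005, -1.0]]
ft_force: [0.6, -0.2, -0.2]
finger_gap: 0.002
[-0.30737267  0.31023463  0.66086343]
[ 0.78174465 -0.7145632   0.72990154]
```

View pics/side4.png

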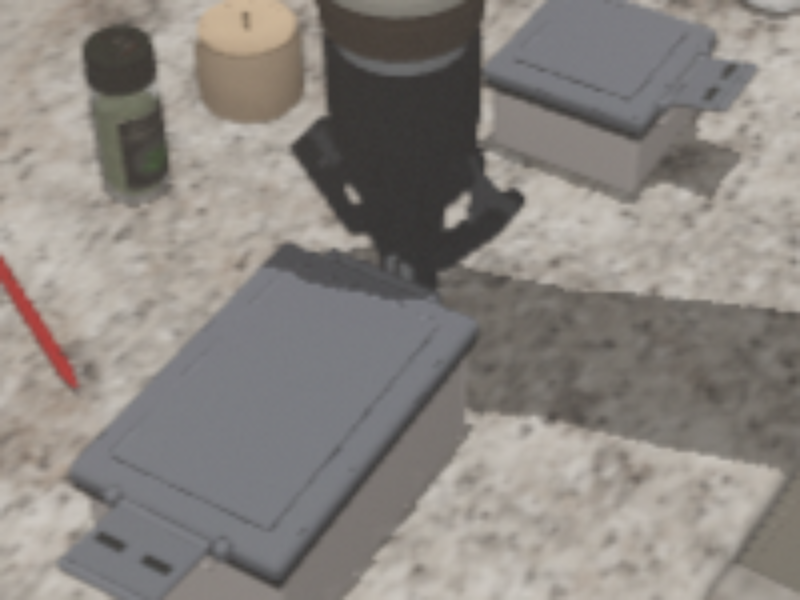

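```bash
python3 -m inch '[{"gripper":0,"travel":[2,0,0],"twist":[0,0,0]},{"gripper":0,"travel":[3,0,0],"twist":[0,0,0]},{"gripper":0,"travel":[3,0,0],"twist":[0,0,0]}]'
```

```text
time: 5.75
ee_pos: [0.4762, 0.1772, 0.0501]
orientation: [[-0.048, 0.999, -0.006], [0.999, 0.048, 0.001], [0.001, -0.006, -1.0]]
ft_force: [-0.1, -0.7, -0.2]
finger_gap: -0.0
```

```bash
python3 -m inch '[{"gripper":0,"travel":[1,0,0],"twist":[0,0,0]},{"gripper":0,"travel":[2,0,0],"twist":[0,0,0]},{"gripper":0,"travel":[2,0,0],"twist":[0,0,0]}]'
```

```text
time: 6.05
ee_pos: [0.4761, 0.1792, 0.05]
orientation: [[-0.048, 0.999, -0.006], [0.999, 0.048, 0.001], [0.002, -0.006, -1.0]]
ft_force: [-0.1, 0.3, 0.5]
finger_gap: 0.004
```

```bash
python3 -m inch '[{"gripper":0,"travel":[1,0,0],"twist":[0,0,0]},{"gripper":0,"travel":[2,0,0],"twist":[0,0,0]},{"gripper":0,"travel":[2,0,0],"twist":[0,0,0]}]'
```

```text
time: 6.35
ee_pos: [0.476, 0.1808, 0.05]
orientation: [[-0.048, 0.999, -0.006], [0.999, 0.048, 0.0], [0.001, -0.006, -1.0]]
ft_force: [0.8, -3.9, -0.2]
finger_gap: -0.005
```

```bash
python3 -m inch '[{"gripper":0,"travel":[-8,0,0],"twist":[0,0,0]},{"gripper":0,"travel":[-16,0,0],"twist":[0,0,0]},{"gripper":0,"travel":[-17,0,-40],"twist":[0,0,0]},{"gripper":0,"travel":[-17,0,-85],"twist":[0,0,0]},{"gripper":0,"travel":[-17,0,-85],"twist":[0,0,0]}]'
```

```text
time: 6.85
ee_pos: [0.4797, 0.1642, 0.1412]
orientation: [[-0.048, 0.999, 0.003], [0.999, 0.048, 0.004], [0.004, 0.003, -1.0]]
ft_force: [-0.2, 0.3, -0.2]
finger_gap: 0.001
```

```bash
python3 -m inch '[{"gripper":0,"travel":[40,0,0],"twist":[0,0,0]},{"gripper":0,"travel":[85,0,0],"twist":[0,0,0]},{"gripper":0,"travel":[130,0,0],"twist":[0,0,0]},{"gripper":0,"travel":[175,0,0],"twist":[0,0,0]},{"gripper":0,"travel":[215,0,0],"twist":[0,0,0]}]'
```

```text
time: 7.35
ee_pos: [0.4667, 0.3804, 0.1353]
orientation: [[-0.048, 0.999, -0.006], [0.999, 0.049, 0.002], [0.002, -0.005, -1.0]]
ft_force: [0.7, -0.8, 0.8]
finger_gap: 0.002
```

```bash
python3 -m inch '[{"gripper":0,"travel":[26,-2,0],"twist":[0,0,0]},{"gripper":0,"travel":[26,-2,0],"twist":[0,0,0]}]'; python3 - <<'E'
from cell import state, vision
import cv2
for n in ['top','side']:
    c=vision.camera(n);i=c['img'][170:320,140:340] if n=='top' else c['img'][230:380,180:380];cv2.imwrite(f'pics/{n}5.png',cv2.resize(i,None,fx=4,fy=4))
s=state();print(s['ee_pos'],s['ft_force'])
E
```

```text
time: 7.55
ee_pos: [0.463, 0.4071, 0.1345]
orientation: [[-0.051, 0.999, -0.006], [0.999, 0.051, 0.002], [0.002, -0.006, -1.0]]
ft_force: [-0.5, -0.8, 0.0]
finger_gap: 0.001
[0.46357788 0.40438665 0.13498953] [ 0.24456615  0.47109356 -0.13360706]
```

View pics/top5.png

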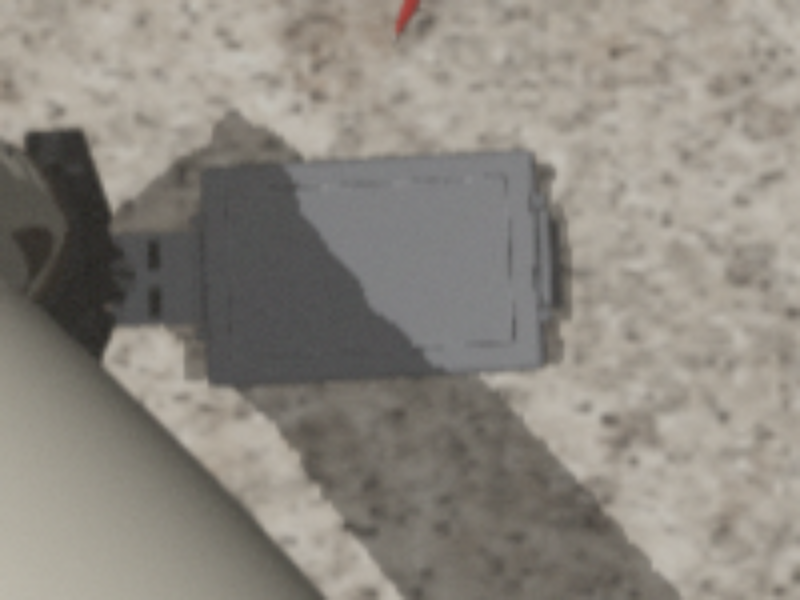

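View pics/side5.png

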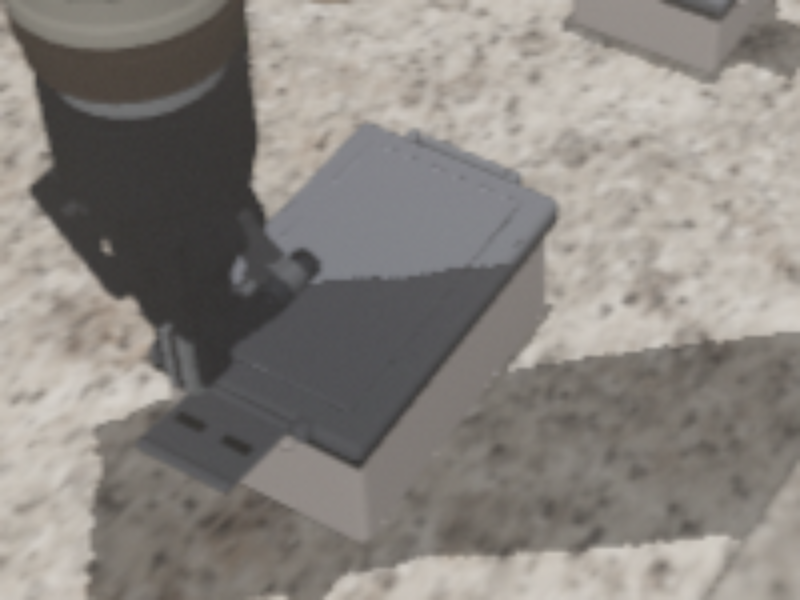

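The right clip is down, at about (277,235) in the top picture, and the dish hasn't moved. Next I press the left clip down.

```bash
python3 -m inch '[{"gripper":0,"travel":[3,0,18],"twist":[0,0,0]},{"gripper":0,"travel":[4,0,35],"twist":[0,0,0]},{"gripper":0,"travel":[4,0,45],"twist":[0,0,0]},{"gripper":0,"travel":[4,0,55],"twist":[0,0,0]}]'
```

```text
time: 8.05
ee_pos: [0.4635, 0.4076, 0.0803]
orientation: [[-0.047, 0.999, -0.005], [0.999, 0.047, 0.001], [0.002, -0.005, -1.0]]
ft_force: [-0.1, -1.2, 2.6]
finger_gap: -0.002
```

```bash
python3 -m inch '[{"gripper":0,"travel":[0,0,8],"twist":[0,0,0]},{"gripper":0,"travel":[0,0,16],"twist":[0,0,0]},{"gripper":0,"travel":[0,0,24],"twist":[0,0,0]},{"gripper":0,"travel":[0,0,30],"twist":[0,0,0]},{"gripper":0,"travel":[0,0,30],"twist":[0,0,0]}]'
```

```text
time: 8.55
ee_pos: [0.4626, 0.4084, 0.0493]
orientation: [[-0.048, 0.999, -0.007], [0.999, 0.048, 0.0], [0.001, -0.007, -1.0]]
ft_force: [0.5, -0.7, 0.4]
finger_gap: 0.002
```

```bash
python3 -m inch '[{"gripper":0,"travel":[-3,0,0],"twist":[0,0,0]},{"gripper":0,"travel":[-6,0,0],"twist":[0,0,0]},{"gripper":0,"travel":[-8,0,0],"twist":[0,0,0]},{"gripper":0,"travel":[-8,0,0],"twist":[0,0,0]}]'
```

```text
time: 8.95
ee_pos: [0.4635, 0.4005, 0.0507]
orientation: [[-0.048, 0.999, -0.005], [0.999, 0.048, 0.001], [0.002, -0.005, -1.0]]
ft_force: [0.2, 0.1, -0.2]
finger_gap: -0.001
```

```bash
python3 -m inch '[{"gripper":0,"travel":[-2,0,0],"twist":[0,0,0]},{"gripper":0,"travel":[-4,0,0],"twist":[0,0,0]},{"gripper":0,"travel":[-4,0,0],"twist":[0,0,0]}]'
```

```text
time: 9.25
ee_pos: [0.4636, 0.3965, 0.0504]
orientation: [[-0.048, 0.999, -0.006], [0.999, 0.048, 0.001], [0.001, -0.005, -1.0]]
ft_force: [0.1, 0.4, -0.9]
finger_gap: 0.001
```

```bash
python3 -m inch '[{"gripper":0,"travel":[-1,0,0],"twist":[0,0,0]},{"gripper":0,"travel":[-2,0,0],"twist":[0,0,0]},{"gripper":0,"travel":[-2,0,0],"twist":[0,0,0]}]'
```

```text
time: 9.55
ee_pos: [0.4637, 0.3946, 0.0504]
orientation: [[-0.048, 0.999, -0.006], [0.999, 0.048, 0.001], [0.001, -0.006, -1.0]]
ft_force: [0.1, -0.1, 0.3]
finger_gap: 0.002
```

```bash
python3 -m inch '[{"gripper":0,"travel":[-1,0,0],"twist":[0,0,0]},{"gripper":0,"travel":[-2,0,0],"twist":[0,0,0]},{"gripper":0,"travel":[-2,0,0],"twist":[0,0,0]}]'
```

```text
time: 9.85
ee_pos: [0.4637, 0.3931, 0.0504]
orientation: [[-0.049, 0.999, -0.006], [0.999, 0.049, 0.002], [0.002, -0.006, -1.0]]
ft_force: [0.4, 3.8, -1.7]
finger_gap: -0.001
```

Contact was firm at 3.8 N, exactly where I expected it. I'll retract outward, lift a little, and look.

```bash
python3 -m inch '[{"gripper":0,"travel":[12,0,0],"twist":[0,0,0]},{"gripper":0,"travel":[30,0,0],"twist":[0,0,0]},{"gripper":0,"travel":[60,-10,-35],"twist":[0,0,0]},{"gripper":0,"travel":[80,-30,-75],"twist":[0,0,0]},{"gripper":0,"travel":[90,-60,-80],"twist":[0,0,0]}]'; python3 - <<'E'
from cell import state, vision
import cv2
for n in ['top','side']:
    c=vision.camera(n);i=c['img'][170:320,140:340] if n=='top' else c['img'][230:380,180:380];cv2.imwrite(f'pics/{n}6.png',cv2.resize(i,None,fx=4,fy=4))
    if n=='side': cv2.imwrite('pics/side6f.png',c['img'])
s=state();print(s['ee_pos'],s['ft_force'])
E
```

```text
time: 10.35
ee_pos: [0.4009, 0.4828, 0.1358]
orientation: [[-0.048, 0.999, -0.001], [0.999, 0.048, 0.006], [0.006, -0.001, -1.0]]
ft_force: [-0.0, 0.5, 0.5]
finger_gap: 0.003
[0.39770722 0.48207985 0.13317706] [ 0.33081214  0.0840829  -0.23344493]
```

View pics/top6.png

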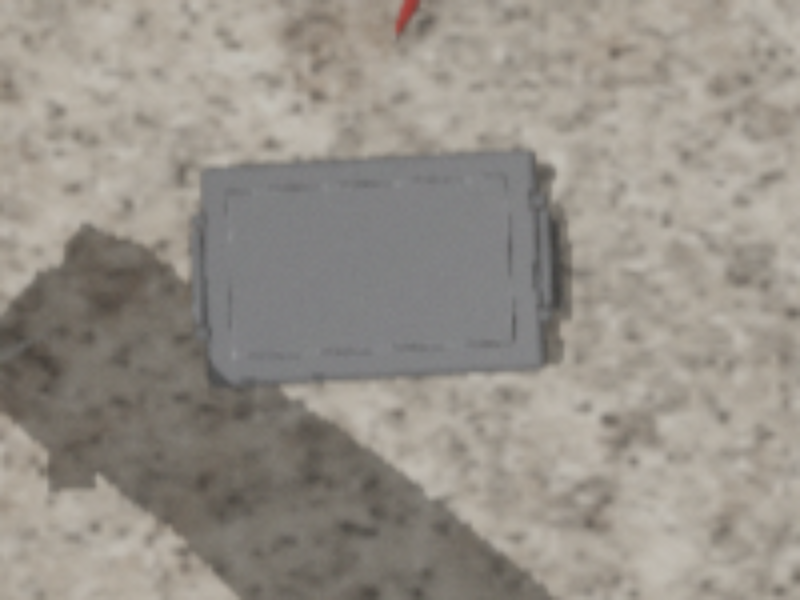

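View pics/side6f.png

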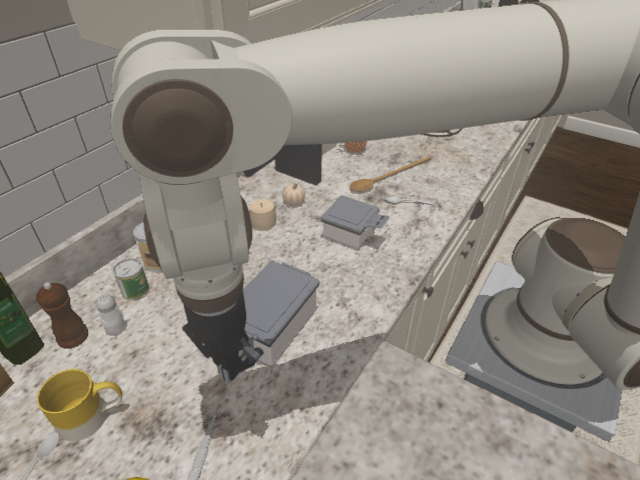

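Both clips look folded and the dish is in place. I'll check the right clip's angle with numbers before handing in.

```bash
python3 - <<'E'
from cell import state, vision
import numpy as np
from h import *
c=vision.camera('top')
ctr=np.array([.4705,.2855]);ya=np.array([-.0531,.9986])
for sg in (1,-1):
  for a in (0,.1,.2,.3):
    q=[]
    for y,z in((.042,0.003),(0,.003),(.042,-.003)):
        r=.092+y*np.sin(a)+z*np.cos(a);h=.084-y*np.cos(a)+z*np.sin(a)
        q.append(((proj(c,np.r_[ctr+sg*r*ya,h])-[140,170])*4)[0].round(1))
    print(sg,a,'lip outer, hinge outer, lip inner (u in zoom)',q)
E
```

```text
1 0 lip outer, hinge outer, lip inner (u in zoom) [np.float64(209.7), np.float64(189.7), np.float64(220.6)]
1 0.1 lip outer, hinge outer, lip inner (u in zoom) [np.float64(201.9), np.float64(189.6), np.float64(213.0)]
1 0.2 lip outer, hinge outer, lip inner (u in zoom) [np.float64(194.0), np.float64(189.5), np.float64(205.3)]
1 0.3 lip outer, hinge outer, lip inner (u in zoom) [np.float64(186.1), np.float64(189.5), np.float64(197.4)]
-1 0 lip outer, hinge outer, lip inner (u in zoom) [np.float64(555.0), np.float64(548.8), np.float64(544.1)]
-1 0.1 lip outer, hinge outer, lip inner (u in zoom) [np.float64(562.6), np.float64(548.7), np.float64(551.8)]
-1 0.2 lip outer, hinge outer, lip inner (u in zoom) [np.float64(569.9), np.float64(548.6), np.float64(559.4)]
-1 0.3 lip outer, hinge outer, lip inner (u in zoom) [np.float64(577.0), np.float64(548.4), np.float64(566.8)]
```

```bash
python3 - <<'E'
import cv2
i=cv2.imread('pics/top6.png');a=cv2.resize(i[150:370,480:600],None,fx=2.6,fy=2.6,interpolation=cv2.INTER_CUBIC);b=cv2.resize(i[150:370,160:280],None,fx=2.6,fy=2.6,interpolation=cv2.INTER_CUBIC)
cv2.imwrite('pics/z7.png',cv2.hconcat([b,a]))
E
```

```text
(no output)
```

View pics/z7.png

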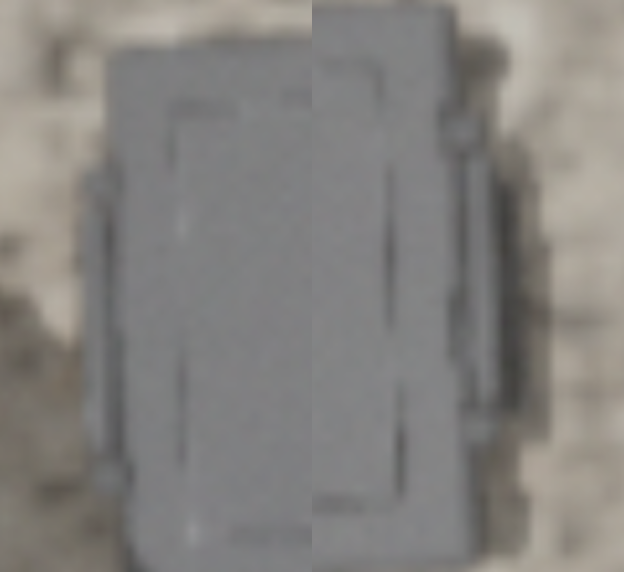

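```bash
python3 - <<'E'
from cell import state, env
s=state();print(s['time'],s['ft_force'],abs(s['qvel']).max());print(env.job_done())
E
```

```text
10.5 [-0.57849111  0.39282173 -0.2765353 ] 0.03790870850343603
the job is handed in; nothing more can be done
None
```

Both end clips of the long dish are folded down flat, and I handed the job in at 10.5 s; no verdict is reported.

- **How:** with the fingers shut, I pressed the right clip down from above, then pushed it against the end of the dish. I then did the same with the left clip. Each push ended on firm contact, 3.9 N on the right and 3.8 N on the left. The two contact points were 212 mm apart, which matches both flaps lying flat if each shut fingertip is 11 mm from centre to face.
- **Right clip:** the final top picture shows its lower edge where a fully folded clip should appear, so it is down.
- **Left clip:** its lower edge is partly hidden under the lid edge in that picture. The picture only shows it isn't sticking out, so its flatness rests mainly on the contact force and position.
- **Dish and tub:** the dish showed no visible movement. The tub's clip was still sticking out towards the robot in the last side picture, and the arm never touched it. I judged both by eye.
- **Robot:** the gripper was clear of everything, with only about 0.5 N of sensor noise.

**Problems along the way:**
- The two cameras disagreed by up to about 10 mm on the dish's position, so I placed the final pushes by contact force.
- The last joint reached its range limit (3.141 rad) on the approach. I turned the tool 90° the other way and carried on.

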